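# Pull the fume absorber's filter plate and hold it before the light panel

### The job

Check the filter of the solder-fume absorber: swing its dark cover, which has a pull bar in front, up until it stays open by itself, then take the yellow filter plate beneath it by its tab, draw it up out of its pocket and hold it up before the light panel. Finish while still holding the plate in the gripper, upright and still, centred in front of the lit face and square to it, about 7 cm away and touching nothing else. Leave the cover open, do not knock the panel, and leave the other things on the bench where they are.

Things in the scene. Friction and masses are not known exactly. Their poses are not given: they have to be found in the camera images.
- fume_absorber: Compact solder-fume absorber, light grey case 124 (x) x 126 (y) x 105 mm high, firmly fixed to the bench; its place and angle differ from run to run. Origin: centre of its underside; x points to its back, z up. Its front (-x) has a round dark intake grille, a knob and a red switch. A dark hinged hood on its flat top, the cover, hides the filter plate.
- pocket_mouth (a point): Middle of the mouth of the filter pocket in the absorber's flat top, 12 mm in front of the absorber's origin and 105 mm over the bench, hidden by the shut cover. The pocket is an upright slot 21 mm (x) by 77 mm (y), 89 mm deep. Axes as the absorber's.
- cover (a joint): Opening angle of the dark cover hood (104 mm wide, 42 mm high, 0.14 kg): 0 = shut, grows as its front rises; 1.75 rad = at its stop, leaning back. It turns about a level line along the absorber's y. No catch, almost no friction: it falls shut if let go below about 1.1 rad; beyond about 1.2 rad it falls back to its stop and stays.
- cover_bar (a point): Middle of the cover's pull bar: black, round, 12 mm thick, 70 mm long along the absorber's y, on two steel arms 42 mm before the hood; open window 64 x 34 mm behind it. Pinch it from above, one finger before and one behind it; it turns in the grip as the cover swings. 134 mm before the hinge line and 40 mm above it (shut: 149 mm over the bench). Moves with the cover.
- cover_hinge (a point): Middle of the cover's hinge line, on the absorber: 52 mm behind its origin, 109 mm over the bench. Axes as the absorber's.
- filter_plate: Filter plate, yellow frame with grey pleats, both faces alike: 16 mm thick (x), 72 mm wide (y), 88 mm high (z), pull tab on top; about 0.11 kg. Origin: centre of its underside. It stands loose and upright in the absorber's pocket with 2.5 mm of play, its top edge level with the absorber's top, only the tab above it. Drawn straight up it is free after 90 mm.
- filter_tab (a point): On the plate's yellow pull tab, 108 mm above the plate's underside. The tab is 12 mm thick (plate's x), 34 mm wide (plate's y) and reaches from 88 to 121 mm above the underside; all sides are clear once the cover is open. Axes as the plate's.
- filter_mid (a point): Centre of the filter plate, 44 mm above its underside. Axes as the plate's.
- light_panel: White LED light panel on a thin steel post with a round black foot, firmly fixed to the bench, to the left or to the right of the absorber: 16 mm thick (x), 126 mm wide (y), from 168 to 302 mm over the bench. Origin: on the bench under the centre of the panel. Its lit face looks along -x, z is up. The foot (100 mm across, 14 mm high) is centred 16 mm behind the origin.
- light_face (a point): Centre of the light panel's lit face (112 mm wide, 120 mm high), 235 mm over the bench. -x points straight out of the lit face, y along it, z up. When the panel stands on the right, the red glue gun (fixed, up to 158 mm high) is below the air space in front of it.
- driver_red: Bystander: red screwdriver, loose on the bench; not part of the job, to be left where it is. Origin: centre of its underside.
- driver_yellow: Bystander: dark grey screwdriver, loose on the bench; not part of the job, to be left where it is. Origin: centre of its underside.
- mouse_black: Bystander: black computer mouse, loose on the bench; not part of the job, to be left where it is. Origin: centre of its underside.
- solder_spool: Bystander: white wire spool, loose on the bench; not part of the job, to be left where it is. Origin: centre of its underside.
- tape_roll: Bystander: roll of black tape, loose on the bench; not part of the job, to be left where it is. Origin: centre of its underside.

How it is judged:
By the outcome, as a careful person would: the job done as asked, in the order asked, and still so for the second after the job is handed in, while the arm keeps its last pose, push and grip.
It also fails if it takes over 45 s, if anything falls off the work surface, if the arm or the gripper's body presses on something with over 40 N, if the wrist force passes 120 N, or if a joint passes its speed limit or range.

### The arm

A 6-joint arm with a two-finger parallel gripper is mounted at the origin on a cart in front of the work surface, level with it; the furniture and walls round the work are solid. World frame = base frame: x ahead of the robot, y to its left, z up, the work surface at z = 0. Lengths are in mm, angles in rad, forces in N, time in s.
With the tool pointing down it reaches from about 275 to 725 mm from the base axis. Payload 15.9 kg.
Tool frame: the origin (TCP) lies midway between the tips of the shut fingers; the grasp point (between the pads) lies 19 mm behind it (robot.grip_point_offset is the distance from the TCP to the grasp point, in mm); y points along the fingers, x is the direction in which the jaws open and shut, and the axes are right-handed (so a half turn about y gives the same grasp; the last joint's range is limited). The gripper opens to 85 mm and grips with 20 to 120 N. Pads are 22 mm wide; open, the fingers measure 114 mm over their backs; the gripper's body (76 mm by 85 mm) begins 54 mm behind the grasp point. The pads swing forward as they close: fully open they stand 13 mm farther back than shut.
Start: joints at [-1.226, 0.213, -0.034, 1.323, 0, 1.571], TCP at [168.998, -470.558, 231.306] pointing down, gripper open.
Joint ranges: [-2.98, 2.98], [-0.74, 1.72], [-1.14, 1.35], [-2.1, 2.04], [-1.57, 1.44], [-3.14, 3.14]. Speed limits (rad/s): [1.89, 1.89, 2.39, 2.57, 3.14, 3.14].

### API

Orientations are given as a 3x3 rotation matrix whose columns are the frame's x, y, z axes.
In Python, from plant import robot, cams, workorder gives the robot as it stands.
- The arm moves only by the tool apply_moves, never from a script. Its argument "series" is one flat list of numbers, 7 for each row, row after row: the turn, a rotation vector about the tool's x, y, z in degrees, then the shift along the tool's x, y, z in mm, then the opening, from 0 (shut) to 1 (fully open). In form: [wx, wy, wz, x, y, z, jaw, wx, wy, wz, x, y, z, jaw, ...]. A call has 1 to 8 rows; each row is the pose to reach, as a shift and turn from the pose commanded when the call began, along the tool's axes at that moment; what a row does not reach only later rows make up. A row lasts 1/12 s, in which the tool goes at most 41.7 mm and 7.16 degrees, less where a joint would pass 70% of its speed; a pose out of reach is approached as far as the arm can. A call with a gripper value outside its range is refused whole. The fingers move at their own pace and stop on an object; "newtons" is the grip in N (left out, the last holds). Time passes only in rows, so rows that repeat a pose let the fingers close. It gives the time, the measured TCP pose, the force and the opening at its end, in the units of the state.
- robot.sense(): the state, without advancing time (a new reading comes with each control period).
- cams.capture(name): name is "side" or "top" or "wrist"; returns a dict with "color" (420x560x3 uint8, red, green, blue), "depth" (420x560 float32, mm along the optical axis (not along the pixel's ray), 0 where there is no reading), "intrinsics" (3x3 intrinsics, pixels), "T" (4x4, takes a point from camera to world coordinates); the wrist camera has in their place "tool_from_camera" (4x4, takes a point from camera to tool coordinates, whose origin is the TCP and whose axes are the tool frame's). Camera axes: x right, y up, looking along -z (the intrinsics and any distortion apply to the point x, -y, -z); pixel columns grow to the right and rows downward; lengths in mm; the calibration is good to about 2 mm. A picture is of the moment at which its call begins: read the wrist's pose just before it.
- workorder.finish_job(): hands the job in, once; it reports no verdict.
Trained networks look in a picture, given as the dict that the camera call returned (one of the last four; its "shot" number tells which), for a name from the list of things; names that differ only in an ending like _2 or _b are one class to them, and where a whole thing is asked for, a point or a joint stands for the part that bears it (a point fixed in the world has none). Each returns a list of dicts, best first, with "conf" (0 to 1); they miss things now and then, are a little off and sometimes report something else, mostly with a low value. They report only what shows in the picture. A call takes as long as a camera call.
- cams.find_in(name, picture): "at" ([column, row] in pixels, amid what is visible of it).
- cams.place_of(name, picture): "at" ([column, row] in pixels: a listed point, or the origin of a listed thing).
The state is a dict: "t": time; "joint_pos": joint angles; "joint_vel": joint speeds; "tau": joint torques, N m; "eef_pos": TCP position; "tool_rot": TCP orientation; "contact_force": force on the tool from outside, world axes, zero at the start; "wrist_torque": the same for the moment, N m; "opening": opening from 0.0 (shut) to 1.0 (fully open).
Only numpy, scipy, OpenCV 4.12 (cv2) and the standard library are available. Lean on these libraries where they do the work, as an engineer would, in place of code of your own. Each camera call takes 0.05 s, during which the arm holds its last target.

## Working session

There is one attempt and no reset: what is moved stays moved. The work goes in short steps, Python scripts to look and compute and a tool call to move; the robot and the scene stay as the last step left them, time stands still between calls to the robot, and variables do not carry over. Pictures are saved under pics/ and viewed, and the job is handed in when it is done.

Besides the shell and the picture viewer there is one more tool, called after "Request:" by a JSON object that holds its "method" and its "body". apply_moves: Moves the arm, as the interface text tells. Its arguments: {"type":"object","properties":{"series":{"type":"array"},"newtons":{"type":"number"}},"required":["series"]}

```bash
ls; mkdir -p pics
cat > h.py <<'E'
import numpy as np, cv2
from plant import robot, cams, workorder
def save(p,n): cv2.imwrite('pics/'+n+'.png',p['color'][:,:,::-1])
def T(p,s=None):
    if 'T' in p: return np.array(p['T'])
    s=s or robot.sense(); M=np.eye(4); M[:3,:3]=s['tool_rot']; M[:3,3]=s['eef_pos']
    return M@np.array(p['tool_from_camera'])
def ray(p,uv,Tm):
    K=np.array(p['intrinsics']); d=np.linalg.inv(K)@[uv[0],uv[1],1]; d=np.array([d[0],-d[1],-d[2]])
    return Tm[:3,3],Tm[:3,:3]@d
def atz(p,uv,z,Tm):
    o,d=ray(p,uv,Tm); return o+d*(z-o[2])/d[2]
def dep(p,uv,Tm):
    D=p['depth'];u,v=int(round(uv[0])),int(round(uv[1])); w=D[max(0,v-2):v+3,max(0,u-2):u+3]; w=w[w>0]
    if len(w)==0: return None
    o,d=ray(p,uv,Tm); return o+d*np.median(w)
def cloud(p,Tm):
    K=np.array(p['intrinsics']);D=p['depth'];v,u=np.mgrid[0:D.shape[0],0:D.shape[1]]
    r=np.stack([u,v,np.ones_like(u)],-1)@np.linalg.inv(K).T
    P=r*D[...,None]*[1,-1,-1]; return P@Tm[:3,:3].T+Tm[:3,3]
E
python3 - <<'E'
from h import *
np.set_printoptions(precision=1,suppress=True)
s=robot.sense(); print(s, robot.grip_point_offset)
for c in ['top','side']:
    p=cams.capture(c); save(p,c+'0'); Tm=T(p); print(c,p['intrinsics'],Tm, [k for k in p])
    for n in ['fume_absorber','cover_bar','cover_hinge','pocket_mouth','light_panel','light_face','driver_red','tape_roll','mouse_black','solder_spool','driver_yellow']:
        r=cams.place_of(n,p)[:2]
        print(n,[(np.array(x['at']),round(x['conf'],2),dep(p,x['at'],Tm)) for x in r])
E
```

```text
pics
{'t': 0.0, 'joint_pos': array([-1.2,  0.2, -0. ,  1.3,  0. ,  1.6]), 'joint_vel': array([-0., -0., -0., -0.,  0.,  0.]), 'tau': array([  0. , -68.6,  48.7,   0. ,   0. ,  -0. ]), 'eef_pos': array([ 168.9, -470.2,  230.8]), 'tool_rot': array([[ 0.3, -0. ,  0.9],
       [-0.9,  0. ,  0.3],
       [-0. , -1. ,  0. ]]), 'contact_force': array([0.2, 0.2, 0.2]), 'wrist_torque': array([0.1, 0. , 0. ]), 'opening': 0.9975614803225233} 18.700000000000003
top [[473.9   0.  272.8]
 [  0.  473.9 213.9]
 [  0.    0.    1. ]] [[  -0.     1.    -0.2  361.2]
 [  -1.    -0.     0.   -65.3]
 [   0.     0.2    1.  1211.2]
 [   0.     0.     0.     1. ]] ['color', 'depth', 'intrinsics', 'T', 'shot']
fume_absorber [(array([233.7, 209. ]), 0.65, array([577.9,   6.6, 147.3]))]
cover_bar [(array([214.6, 228.6]), 0.91, array([532.5,  49.6, 152.8]))]
cover_hinge [(array([377.2, 200.6]), 0.27, array([ 623.4, -360.3,   -2.5]))]
pocket_mouth [(array([227.2, 206.4]), 0.72, array([584. ,  21.3, 148.4])), (array([311.3, 189.9]), 0.41, array([ 652.3, -186.6,   11.2]))]
light_panel [(array([312.3, 190.5]), 0.96, 
[... 969 characters left out ...]
 ]), 0.96, array([639.1,  56.2, 147.6]))]
pocket_mouth [(array([247.9, 232.3]), 0.73, array([592.8,  76.8, 131.7]))]
light_panel [(array([328.7, 266.7]), 0.68, array([408.6, -20.3,   3.3]))]
light_face [(array([233.1, 224.3]), 0.47, array([633.4,  61.6, 141.8]))]
driver_red [(array([317.1, 262.1]), 0.75, array([441.8, -43.2,   0.4]))]
tape_roll [(array([274.2, 207.2]), 0.62, array([ 589.8, -192.9,   82.6]))]
mouse_black [(array([345.9, 232.4]), 0.72, array([ 379.9, -197.4,   18.7])), (array([275.8, 221.9]), 0.38, array([530.7,  51.3, 152.6]))]
solder_spool [(array([178.1, 305.4]), 0.87, array([714.8, 231.1,  14.3]))]
driver_yellow [(array([323.8, 265. ]), 0.63, array([420.2,  -9.4,  13.3]))]
```

View pics/top0.png

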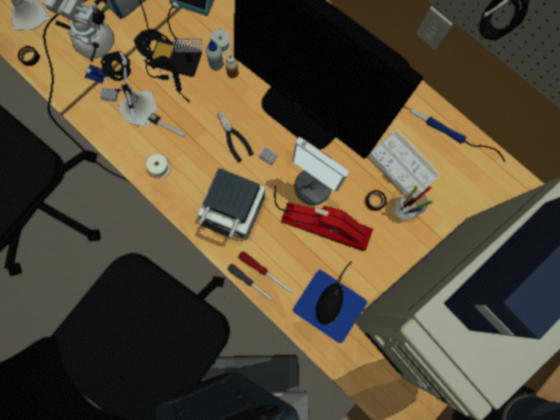

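View pics/side0.png

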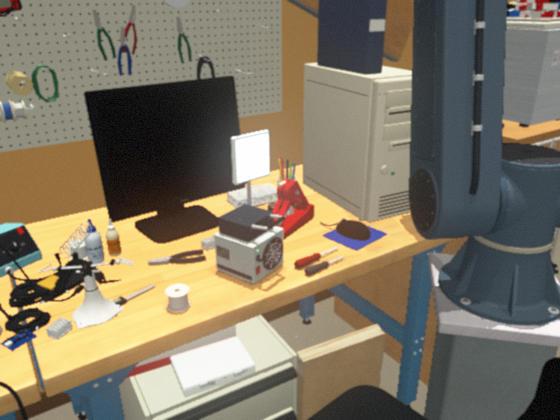

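```bash
cat > est.py <<'E'
from h import *
np.set_printoptions(precision=1,suppress=True)
def plane(pts):
    c=pts.mean(0);u,s,vt=np.linalg.svd(pts-c,full_matrices=False);return c,vt[2],s[2]/np.sqrt(len(pts))
for c in ['top','side']:
    p=cams.capture(c);Tm=T(p);P=cloud(p,Tm);
    sub=p['color'][130:270,170:390] if c=='top' else p['color'][120:300,190:360]
    cv2.imwrite('pics/%s0z.png'%c,cv2.resize(sub[:,:,::-1],None,fx=3.3 if c=='top' else 3.3,fy=3.3,interpolation=cv2.INTER_CUBIC))
    np.save(c+'_P.npy',P);np.save(c+'_C.npy',p['color'])
    col=p['color'].astype(int)
    # panel face: bright points z 168..302 
    m=(P[...,2]>170)&(P[...,2]<300)&(np.abs(P[...,0]-650)<120)&(np.abs(P[...,1]+180)<110)&(col.min(-1)>170)
    q=P[m];cc,n,r=plane(q)
    for k in range(3):
        d=(q-cc)@n; q=q[np.abs(d)<6];cc,n,r=plane(q)
    ang=np.degrees(np.arctan2(n[1],n[0]));
    print(c,'panel',len(q),cc,n,ang,r,q.min(0),q.max(0))
    # hood top: z 140..165
    m=(P[...,2]>142)&(P[...,2]<160)&(np.abs(P[...,0]-580)<110)&(np.abs(P[...,1]-10)<110)
    q=P[m]; print('hood z',np.median(q[:,2]),len(q)); 
    r=cv2.minAreaRect(q[:,:2].astype(np.float32));print(r)
    m=(P[...,2]>95)&(P[...,2]<170)&(np.abs(P[...,0]-580)<110)&(np.abs(P[...,1]-10)<110)
    q=P[m];print('case',cv2.minAreaRect(q[:,:2].astype(np.float32)))
E
python3 est.py
```

```text
top panel 833 [ 644.9 -177.4  242.7] [-0.8  0.6  0. ] 142.9156360236311 1.3806809236506368 [ 612.1 -228.1  176.9] [ 684.5 -132.4  300. ]
hood z 147.9783158508435 2105
((593.503173828125, 22.869735717773438), (104.24202728271484, 142.61402893066406), 66.96710968017578)
case ((597.3453369140625, 21.926536560058594), (126.43814849853516, 149.99191284179688), 66.33257293701172)
side panel 1577 [ 647.4 -171.5  237.7] [ 0.8 -0.6 -0. ] -37.30012011053245 2.0542767140752716 [ 608.  -226.7  171.6] [ 686.9 -121.2  299.8]
hood z 149.09344283156344 975
((591.1671752929688, 24.078697204589844), (107.92914581298828, 144.8341064453125), 67.1868667602539)
case ((594.8707275390625, 23.142105102539062), (130.26220703125, 151.5261993408203), 66.00481414794922)
```

View pics/top0z.png

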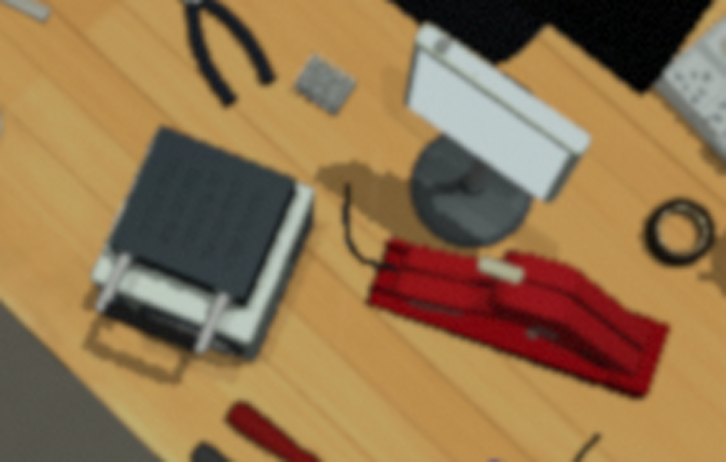

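View pics/side0z.png

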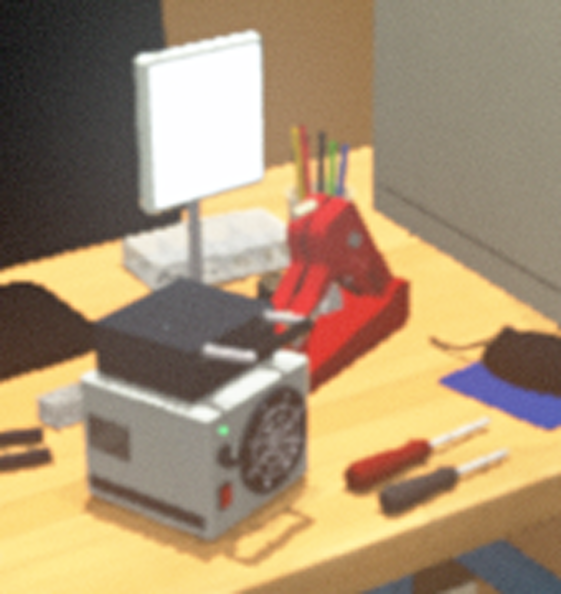

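Run:
```python
from h import *
np.set_printoptions(precision=2,suppress=True)
P=np.load('top_P.npy').reshape(-1,3)
P2=np.load('side_P.npy').reshape(-1,3)
for Q in (P,P2):
  print()
  for x in range(100,800,50):
    row=[]
    for y in range(200,-700,-50):
        m=(abs(Q[:,0]-x)<25)&(abs(Q[:,1]-y)<25); row.append('%4d'%Q[m,2].max() if m.any() else '   .')
    print(x,' '.join(row))
p=cams.capture('wrist');print(np.array(p['tool_from_camera']),p['intrinsics']);save(p,'w0')
s=robot.sense();print(s['tool_rot'],s['eef_pos'])
```

```text
100 -276 -652 -648 -601 -411 -274    1    4 -658   -1    4    5    5    5    3   58    .    .
150 -273 -273 -298 -648 -651   -1    3    4   -4    4    6    6  347  403   -5    .  287    .
200 -273  359  496  589  293 -745 -744 -749    5    4    6  437  560  562  501  349  288  184
250 -272 -273 -271  593  696  754  753    5    5    5  436  443  443  442  442    .  285  267
300 -271 -270 -273 -278 -745   -1    3    6   39   27  441  633  640  442  443  442    .    .
350 -273 -273 -274 -320 -747 1211    6    8   50   46  442  641  641    .    .  440    .    .
400 -272 -278 -748   -2   19   14   13    6   45   47    6  640  641    .    .    .    .    .
450 -278 -656   -5   21   24   26   13    6    8   16    8    5  636  637  563    .    .    .
500 -745 -706    5  157  157   19    4    5   32  131   97    4    6  440  557  490    .    .
550 -744    5  156  159  154  126   52   81  165  159  110   52  131  141  431  442  419    .
600    5    5  148  152  154  154   48   78  303  302    5   22  158  154    7    5    5    6
650    5    5  103  154  152  153    8  304  304   14    5   22  1
[... 1136 characters left out ...]
  437  441  441 -751
600    3    2  150  151  152  151 -255   79  303  295    .    .  161  153    . -754    1    2
650    3    4  105  152  150  150 -255  304  302    .   12   21   86   90   35    0    2 -748
700   44    3    3  148    4    2  294  303    .    .  273  262   35   35   37    0    3  560
750   45    2    3   14   16   24   24    8   18  315  432  431   35   35   33    5  412  396
[[   1.     -0.     -0.      1.08]
 [  -0.      0.3    -0.95 -142.16]
 [   0.      0.95    0.3    76.8 ]
 [   0.      0.      0.      1.  ]] [[328.89   0.   277.41]
 [  0.   328.89 210.34]
 [  0.     0.     1.  ]]
[[ 0.34  0.    0.94]
 [-0.94  0.    0.34]
 [-0.   -1.    0.  ]] [ 169.   -470.54  231.3 ]
```

View pics/w0.png

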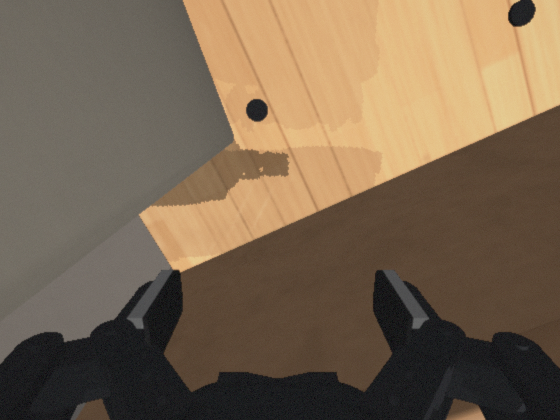

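Run:
```python
from h import *
P=np.vstack([np.load('top_P.npy').reshape(-1,3),np.load('side_P.npy').reshape(-1,3)])
for lo,hi in((150,425),(428,446),(625,645)):
    m=(P[:,2]>lo)&(P[:,2]<hi)&(P[:,1]<-230)&(P[:,0]>150)&(P[:,0]<720)&(P[:,1]>-900)
    q=P[m]
    if lo==150: q=q[q[:,0]<480]
    print(lo,len(q)); h=cv2.convexHull(q[:,:2].astype(np.float32))[:,0]; 
    h=cv2.approxPolyDP(h,15,True)[:,0]; print(h.round())
    g=np.zeros((1,1))
    H,_,_=np.histogram2d(q[:,0],q[:,1],bins=[np.arange(150,720,30),np.arange(-600,-220,30)])
    for i,r in enumerate(H): print(150+30*i,' '.join('%4d'%v for v in r[::-1]))
```

```text
150 15230
[[ 319. -268.]
 [ 151. -399.]
 [ 173. -606.]
 [ 254. -686.]
 [ 480. -479.]]
150    0    0    0    0    6  131  129    0    0    0    0   30
180    0    0    0   45  444    0  106   30    0  136   23  311
210    0    0   12 1091   18    0    0   10    0    0    0   87
240    0    0 1234  266    0    0    0    0    0    0    0    0
270    0  934  611    0    0    0    0    0    0    0    0    0
300    1 1594    0    0    0    0    0    0    0    0    0    0
330    0  530 1112    1    0    0    0    0    0    0    0    0
360    0    0  344 1173   27    0    0    0    0    0    0    0
390    0    0    0   60 1162  242    0    0    0    0    0    0
420    0    0    0    0    0  898  485    0    0    0    0    0
450    0    0    0    0    0    0  607  718    0    0    0    0
480    0    0    0    0    0    0    0    0    0    0    0    0
510    0    0    0    0    0    0    0    0    0    0    0    0
540    0    0    0    0    0    0    0    0    0    0    0    0
570    0    0    0    0    0    0    0    0    0    0    0    0
600    0    0    0    0    0    0    0    0    0    0 
[... 1927 characters left out ...]
    0    0    0  107  583  584    0    0    0    0    0    0
390    0    0    0    0   53  532   32    0    0    0    0    0
420    0    0    0    0    0   16   84    5    0    0    0    0
450    0    0    0    0    0    0    1   30    5    0    0    0
480    0    0    0    0    0    0    0    0   21   12    0    0
510    0    0    0    0    0    0    0    0    0   11    0    0
540    0    0    0    0    0    0    0    0    0    0    0    0
570    0    0    0    0    0    0    0    0    0    0    0    0
600    0    0    0    0    0    0    0    0    0    0    0    0
630    0    0    0    0    0    0    0    0    0    0    0    0
660    0    0    0    0    0    0    0    0    0    0    0    0
```

```bash
cat > mv.py <<'E'
# prints rows for apply_moves toward absolute TCP waypoints: (x,y,z,yaw_deg of jaw axis, tilt_deg, jaw)
from h import *
from scipy.spatial.transform import Rotation as Ro
def Rt(yaw,tilt=0):
    # tool down with x=(cos yaw,sin yaw,0); tilt rotates about tool z (jaw axis up/down)
    c,s=np.cos(np.radians(yaw)),np.sin(np.radians(yaw))
    R=np.array([[c,0,-s],[s,0,c],[0,-1,0]]); return R@Ro.from_euler('z',tilt,degrees=True).as_matrix()
def rows(wps,step=32,deg=6,s=None):
    s=s or robot.sense(); R0=np.array(s['tool_rot']);p0=np.array(s['eef_pos']);p=p0.copy();R=R0.copy();out=[]
    for w in wps:
        t=np.array(w[:3],float);Rg=Rt(w[3],w[4]);d=Ro.from_matrix(R.T@Rg).as_rotvec(degrees=True)
        n=max(1,int(np.ceil(max(np.linalg.norm(t-p)/step,np.linalg.norm(d)/deg))))
        for k in range(1,n+1):
            Rk=R@Ro.from_rotvec(d*k/n,degrees=True).as_matrix(); pk=p+(t-p)*k/n
            rv=Ro.from_matrix(R0.T@Rk).as_rotvec(degrees=True); sh=R0.T@(pk-p0)
            out.append([round(float(v),1) for v in rv]+[round(float(v),1) for v in sh]+[w[5]])
        p,R=t,Rg
    print(len(out),'rows')
    for i in range(0,len(out),8): print('[',', '.join(', '.join(str(v) for v in r) for r in out[i:i+8]),']')
def st():
    s=robot.sense(); np.set_printoptions(precision=1,suppress=True)
    R=np.array(s['tool_rot']);print('t',round(s['t'],2),'p',np.array(s['eef_pos']),'yaw',np.degrees(np.arctan2(R[1,0],R[0,0])).round(2),'y',R[:,1].round(3),'F',s['contact_force'],'op',round(s['opening'],3),'j',np.round(s['joint_pos'],2))
    return s
E
python3 -c "
from mv import *
rows([(90,-430,235,-70,0,1),(70,-310,290,-75,0,1)])"
```

```text
8 rows
[ -0.0, -0.1, -0.0, -21.6, -1.2, -20.2, 1, -0.0, -0.2, -0.0, -43.2, -2.5, -40.4, 1, -0.0, -0.2, -0.0, -64.9, -3.7, -60.6, 1, -0.0, 0.8, -0.0, -88.8, -14.7, -56.3, 1, -0.0, 1.8, -0.0, -112.7, -25.7, -52.0, 1, -0.0, 2.8, -0.0, -136.7, -36.7, -47.6, 1, -0.0, 3.8, -0.0, -160.6, -47.7, -43.3, 1, -0.0, 4.8, -0.0, -184.5, -58.7, -38.9, 1 ]
```

Request:
{"method": "apply_moves", "body": {"series": [0,0,0,-22,-1,-20,1,0,0,0,-43,-2,-40,1,0,0,0,-65,-4,-61,1,0,1,0,-89,-15,-56,1,0,2,0,-113,-26,-52,1,0,3,0,-137,-37,-48,1,0,4,0,-161,-48,-43,1,0,5,0,-184,-59,-39,1]}}

```text
t: 2.02
eef_pos: [69.8, -309.2, 290.8]
tool_rot: [[0.254, 0.0, 0.967], [-0.967, -0.0, 0.254], [0.0, -1.0, 0.0]]
contact_force: [0.6, -0.7, -0.2]
opening: 1.003
```

```bash
python3 -c "
from mv import *
st()
rows([(200,-235,320,-50,0,1),(330,-60,330,-23,0,1),(510,30,330,-23,0,1)])"
```

```text
t 2.02 p [  69.8 -309.2  290.8] yaw -75.31 y [ 0. -0. -1.] F [ 0.6 -0.7 -0.2] op 1.003 j [-1.4 -0.2 -0.3  1.5  0.   1.5]
19 rows
[ 0.0, -5.1, 0.0, -7.8, -5.8, 28.9, 1, 0.0, -10.1, 0.0, -15.5, -11.7, 57.9, 1, 0.0, -15.2, 0.0, -23.3, -17.5, 86.8, 1, 0.0, -20.2, 0.0, -31.0, -23.4, 115.8, 1, 0.0, -25.3, 0.0, -38.8, -29.2, 144.7, 1, 0.0, -29.2, 0.0, -58.3, -30.7, 169.0, 1, 0.0, -33.0, 0.0, -77.7, -32.1, 193.3, 1, 0.0, -36.9, 0.0, -97.2, -33.5, 217.7, 1 ]
[ 0.0, -40.7, 0.0, -116.7, -35.0, 242.0, 1, 0.0, -44.6, 0.0, -136.1, -36.4, 266.3, 1, 0.0, -48.5, 0.0, -155.6, -37.8, 290.6, 1, 0.0, -52.3, 0.0, -175.1, -39.2, 314.9, 1, 0.0, -52.3, 0.0, -181.0, -39.3, 343.0, 1, 0.0, -52.3, 0.0, -186.9, -39.3, 371.1, 1, 0.0, -52.3, 0.0, -192.8, -39.3, 399.3, 1, 0.0, -52.3, 0.0, -198.7, -39.3, 427.4, 1 ]
[ 0.0, -52.3, 0.0, -204.7, -39.3, 455.5, 1, 0.0, -52.3, 0.0, -210.6, -39.3, 483.7, 1, 0.0, -52.3, 0.0, -216.5, -39.3, 511.8, 1 ]
```

Request:
{"method": "apply_moves", "body": {"series": [0,-5,0,-8,-6,29,1,0,-10,0,-15,-12,58,1,0,-15,0,-23,-17,87,1,0,-20,0,-31,-23,116,1,0,-25,0,-39,-29,145,1,0,-29,0,-58,-31,169,1,0,-33,0,-78,-32,193,1,0,-37,0,-97,-33,218,1]}}

```text
t: 2.68
eef_pos: [256.8, -159.9, 323.6]
tool_rot: [[0.787, 0.001, 0.616], [-0.616, -0.0, 0.787], [0.001, -1.0, 0.0]]
contact_force: [0.2, -1.6, 0.3]
opening: 0.999
```

```bash
python3 -c "
from mv import *
st()
rows([(330,-60,330,-23,0,1),(490,20,340,-23,0,1)],step=36)"
```

```text
t 2.68 p [ 256.8 -159.9  323.6] yaw -38.06 y [ 0. -0. -1.] F [ 0.2 -1.6  0.3] op 0.999 j [-0.6 -0.2 -0.2  1.6  0.   1.7]
9 rows
[ 0.0, -3.8, 0.0, -1.0, -1.6, 30.9, 1, 0.0, -7.5, 0.0, -2.0, -3.2, 61.9, 1, 0.0, -11.3, 0.0, -2.9, -4.8, 92.8, 1, 0.0, -15.1, 0.0, -3.9, -6.4, 123.8, 1, 0.0, -15.1, 0.0, 11.4, -8.4, 156.1, 1, 0.0, -15.1, 0.0, 26.8, -10.4, 188.4, 1, 0.0, -15.1, 0.0, 42.1, -12.4, 220.8, 1, 0.0, -15.1, 0.0, 57.4, -14.4, 253.1, 1 ]
[ 0.0, -15.1, 0.0, 72.8, -16.3, 285.4, 1 ]
```

Request:
{"method": "apply_moves", "body": {"series": [0,-4,0,-1,-2,31,1,0,-8,0,-2,-3,62,1,0,-11,0,-3,-5,93,1,0,-15,0,-4,-6,124,1,0,-15,0,11,-8,156,1,0,-15,0,27,-10,188,1,0,-15,0,42,-12,220,1,0,-15,0,57,-14,253,1]}}

```text
t: 3.35
eef_pos: [458.9, 3.4, 337.4]
tool_rot: [[0.919, 0.0, 0.394], [-0.394, -0.0, 0.919], [0.0, -1.0, 0.0]]
contact_force: [0.3, -1.0, 0.4]
opening: 0.999
```

```bash
cat > look.py <<'E'
import sys
from mv import *
s=st(); p=cams.capture('wrist'); Tm=T(p,s); save(p,sys.argv[1])
for n in sys.argv[2:]:
    for r in cams.place_of(n,p)[:2]: print(n,np.array(r['at']),round(r['conf'],2),dep(p,r['at'],Tm))
np.save('w_P.npy',cloud(p,Tm));np.save('w_C.npy',p['color']);np.save('w_T.npy',Tm)
E
python3 look.py w1 cover_bar cover_hinge pocket_mouth fume_absorber light_face
```

```text
t 3.35 p [458.9   3.4 337.4] yaw -23.21 y [ 0. -0. -1.] F [ 0.3 -1.   0.4] op 0.999 j [ 0.   0.1  0.1  1.6 -0.   2. ]
cover_bar [328.  115.5] 0.6 [530.8  46.7 153.5]
fume_absorber [374.4 110.5] 0.91 [574.4  33.  147.7]
light_face [553.5 313.7] 0.69 [ 643.  -179.7  233.4]
light_face [295.9 305.8] 0.27 [ 397.9 -215.8   26.7]
```

View pics/w1.png

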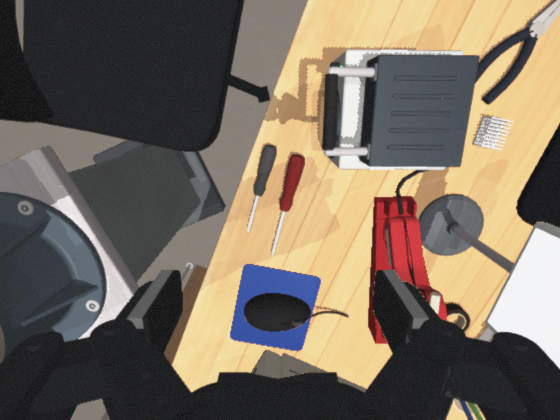

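```bash
cat > fit.py <<'E'
from h import *
np.set_printoptions(precision=1,suppress=True)
P=np.load('w_P.npy');C=np.load('w_C.npy').astype(int)
m=(P[...,2]>141)&(P[...,2]<158)&(np.abs(P[...,0]-590)<110)&(np.abs(P[...,1]-20)<110)
# hood top: dark pixels cols>370
v,u=np.mgrid[0:420,0:560]
q=P[m&(u>385)&(u<480)&(v>45)&(v<175)]; print('hood z',np.median(q[:,2])); r=cv2.minAreaRect(q[:,:2].astype(np.float32)); print(r, len(q))
def line(q):
    l=cv2.fitLine(q[:,:2].astype(np.float32),cv2.DIST_HUBER,0,.01,.01).ravel(); return np.degrees(np.arctan2(l[1],l[0])), q.mean(0)
b=P[m&(u>320)&(u<342)&(v>62)&(v<165)&(C.max(-1)<80)]
print('bar',len(b),line(b),b.min(0),b.max(0),np.percentile(b[:,2],[50,90]))
cen=np.array(r[0]);print('bar rect',cv2.minAreaRect(b[:,:2].astype(np.float32)))
E
python3 fit.py
```

```text
hood z 148.63638388394898
((618.8960571289062, 11.157241821289062), (103.27193450927734, 86.82598876953125), 66.98403930664062) 9422
bar 909 (np.float32(66.59585), array([533.7,  49.8, 153.2])) [515.3  16.5 147.5] [550.8  81.5 156.6] [153.5 154.8]
bar rect ((533.7162475585938, 48.2048225402832), (68.68687438964844, 12.016768455505371), 66.65906524658203)
```

```bash
python3 -c "
from mv import *
st()
rows([(534,49,230,-23.2,0,.36)],step=30)"
```

```text
t 3.65 p [457.    1.9 337.5] yaw -23.26 y [ 0. -0. -1.] F [0.2 0.2 0.1] op 1.0 j [ 0.   0.1  0.1  1.6 -0.   2. ]
5 rows
[ 0.0, -0.0, 0.0, 10.4, 21.5, 14.7, 0.36, 0.0, -0.0, 0.0, 20.8, 43.0, 29.5, 0.36, 0.0, -0.0, 0.0, 31.3, 64.5, 44.2, 0.36, 0.0, -0.0, 0.0, 41.7, 86.0, 59.0, 0.36, 0.0, -0.1, 0.0, 52.1, 107.5, 73.7, 0.36 ]
```

Request:
{"method": "apply_moves", "body": {"series": [0,0,0,10,22,15,0.36,0,0,0,21,43,30,0.36,0,0,0,31,65,44,0.36,0,0,0,42,86,59,0.36,0,0,0,52,107,74,0.36,0,0,0,52,107,74,0.36,0,0,0,52,107,74,0.36]}}

```text
t: 4.23
eef_pos: [533.6, 49.2, 229.9]
tool_rot: [[0.919, -0.002, 0.395], [-0.395, -0.0, 0.919], [-0.001, -1.0, -0.001]]
contact_force: [-0.5, -0.8, -0.0]
opening: 0.361
```

```bash
python3 look.py w2 cover_bar
python3 - <<'E'
from h import *
np.set_printoptions(precision=1,suppress=True)
P=np.load('w_P.npy');C=np.load('w_C.npy').astype(int)
v,u=np.mgrid[0:420,0:560]
x=np.array([.919,-.394,0]);y=np.array([.394,.919,0]);o=np.array([533.7,48.9,0])
Q=P-o;a=Q@x;b=Q@y
m=(abs(a)<12)&(abs(b)<34)&(P[...,2]>146)&(P[...,2]<158)&(C.max(-1)<90)
print(m.sum(),a[m].mean(),np.percentile(a[m],[3,97]),np.percentile(b[m],[1,99]),np.percentile(P[...,2][m],[50,95]))
E
```

```text
t 4.23 p [533.6  49.2 229.9] yaw -23.26 y [-0. -0. -1.] F [-0.5 -0.8 -0. ] op 0.361 j [ 0.1  0.3  0.1  1.3 -0.   2.1]
cover_bar [275.  220.8] 0.96 [532.6  49.2 154.2]
1424 0.3971829994404293 [-4.8  5.4] [-33.   33.5] [153.7 155.1]
```

View pics/w2.png

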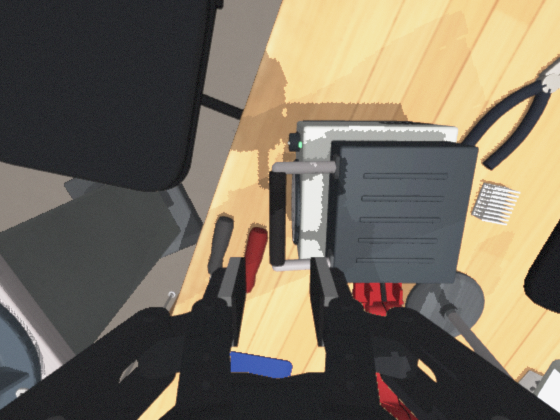

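Request:
{"method": "apply_moves", "body": {"series": [0,0,0,0,30,0,0.36,0,0,0,0,60,0,0.36,0,0,0,0,85,0,0.36,0,0,0,0,99,0,0.36,0,0,0,0,99,0,0.36], "newtons": 40}}

```text
t: 4.75
eef_pos: [533.0, 48.9, 130.0]
tool_rot: [[0.918, -0.002, 0.395], [-0.395, -0.0, 0.918], [-0.002, -1.0, -0.001]]
contact_force: [-0.9, -0.5, -0.6]
opening: 0.358
```

```bash
python3 look.py w3 cover_bar
```

```text
t 4.75 p [533.   48.9 130. ] yaw -23.29 y [-0. -0. -1.] F [-0.9 -0.5 -0.6] op 0.358 j [ 0.1  0.3 -0.1  1.1 -0.   2.1]
cover_bar [277.7 293.6] 0.76 [535.2  51.4 154.3]
```

View pics/w3.png

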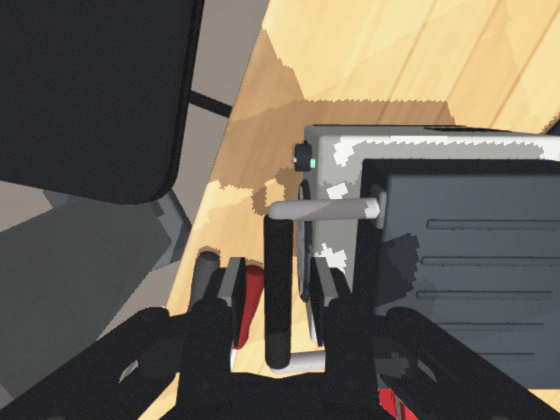

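Bar (col 278) lies between the fingers (cols 240 and 315), the rear one in the window. Close.

Request:
{"method": "apply_moves", "body": {"series": [0,0,0,0,0,0,0,0,0,0,0,0,0,0,0,0,0,0,0,0,0,0,0,0,0,0,0,0], "newtons": 40}}

```text
t: 5.18
eef_pos: [533.9, 50.2, 133.1]
tool_rot: [[0.919, -0.0, 0.394], [-0.394, 0.002, 0.919], [-0.001, -1.0, 0.001]]
contact_force: [-14.3, 5.6, 16.2]
opening: 0.123
```

```bash
cat > arc.py <<'E'
import sys
from mv import *
s=st(); th=[float(a) for a in sys.argv[1].split(',')]; tl=[float(a) for a in sys.argv[2].split(',')]
X=np.array([.919,-.394,0]); yaw=-23.2
# bar centre in shut state
hz=109.; bar0=np.array([533.9,48.9,149]); H=bar0+134*X; H[2]=109
w=[]
for t,k in zip(th,tl):
    a=np.arctan2(40,134)+t; r=np.hypot(40,134)
    b=H-r*np.cos(a)*X+np.array([0,0,r*np.sin(a)])
    R=Rt(yaw,k); tcp=b+19*R[:,1]
    w.append((*tcp,yaw,k,0))
rows(w,step=60,deg=20,s=s)
E
python3 arc.py .15,.3,.45,.6,.75,.9 0,0,0,0,0,0
python3 -c "
from mv import *
print(Rt(-23,20))"
```

```text
t 5.18 p [533.9  50.2 133.1] yaw -23.22 y [-0.  0. -1.] F [-14.3   5.6  16.2] op 0.123 j [ 0.1  0.3 -0.1  1.1  0.   2.1]
6 rows
[ -0.1, -0.0, -0.0, 8.0, -16.4, -1.2, 0, -0.1, -0.0, -0.0, 18.3, -34.7, -1.2, 0, -0.1, -0.0, -0.0, 31.3, -51.2, -1.1, 0, -0.1, -0.0, -0.0, 46.5, -65.6, -1.1, 0, -0.1, -0.0, -0.0, 63.7, -77.5, -1.1, 0, -0.1, -0.0, -0.0, 82.5, -86.7, -1.1, 0 ]
[[ 0.86499162 -0.3148312   0.39073113]
 [-0.36716716  0.13363792  0.92050485]
 [-0.34202014 -0.93969262  0.        ]]
```

Request:
{"method": "apply_moves", "body": {"series": [0,0,0,4,-7,-1,0,0,0,0,8,-16,-1,0,0,0,0,13,-26,-1,0,0,0,0,18,-35,-1,0,0,0,0,31,-51,-1,0,0,0,0,46,-66,-1,0,0,0,0,64,-78,-1,0,0,0,0,82,-87,-1,0], "newtons": 30}}

```text
t: 5.85
eef_pos: [610.0, 16.9, 222.9]
tool_rot: [[0.919, 0.004, 0.394], [-0.394, 0.001, 0.919], [0.003, -1.0, 0.003]]
contact_force: [-0.7, 2.8, 2.5]
opening: 0.12
```

```bash
python3 arc.py 1.0,1.1,1.2,1.3,1.4,1.45 0,0,0,0,0,0
python3 - <<'E'
from h import *
p=cams.capture('side');save(p,'s1')
E
```

```text
t 5.85 p [610.   16.9 222.9] yaw -23.19 y [ 0.  0. -1.] F [-0.7  2.8  2.5] op 0.12 j [0.  0.5 0.3 1.4 0.  2. ]
6 rows
[ -0.2, 0.0, 0.2, 12.7, -1.4, -0.6, 0, -0.2, 0.0, 0.2, 26.3, -4.6, -0.6, 0, -0.2, 0.0, 0.2, 40.2, -6.4, -0.6, 0, -0.2, 0.0, 0.2, 54.2, -6.8, -0.6, 0, -0.2, 0.0, 0.2, 68.1, -5.7, -0.6, 0, -0.2, 0.0, 0.2, 75.0, -4.7, -0.6, 0 ]
```

View pics/s1.png

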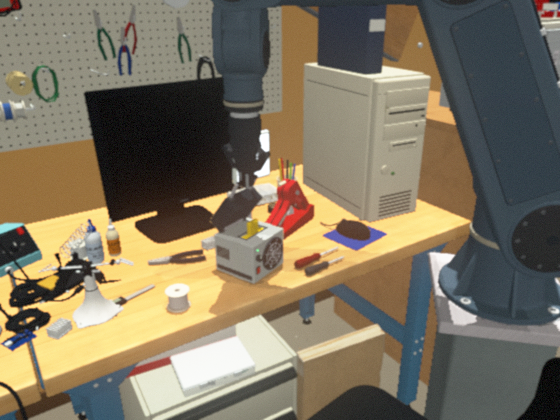

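Request:
{"method": "apply_moves", "body": {"series": [0,0,0,13,-1,0,0,0,0,0,26,-4,0,0,0,0,0,40,-6,0,0,0,0,0,54,-7,0,0,0,0,0,68,-6,0,0,0,0,0,75,-5,0,0,0,0,0,75,-5,0,0]}}

```text
t: 6.48
eef_pos: [680.4, -13.6, 225.1]
tool_rot: [[0.919, 0.004, 0.395], [-0.395, 0.001, 0.919], [0.004, -1.0, 0.002]]
contact_force: [1.7, 2.2, 5.8]
opening: 0.122
```

```bash
python3 arc.py 1.5,1.55,1.6 0,0,0
python3 - <<'E'
from h import *
p=cams.capture('side');cv2.imwrite('pics/s2.png',cv2.resize(p['color'][100:300,150:350,::-1],None,fx=3,fy=3))
E
```

```text
t 6.48 p [680.4 -13.6 225.1] yaw -23.26 y [ 0.  0. -1.] F [1.7 2.2 5.8] op 0.122 j [-0.   0.6  0.6  1.5  0.   2. ]
3 rows
[ -0.1, -0.1, 0.2, 5.1, -1.4, -0.3, 0, -0.1, -0.1, 0.2, 11.9, 0.4, -0.3, 0, -0.1, -0.1, 0.2, 18.6, 2.4, -0.3, 0 ]
```

View pics/s2.png

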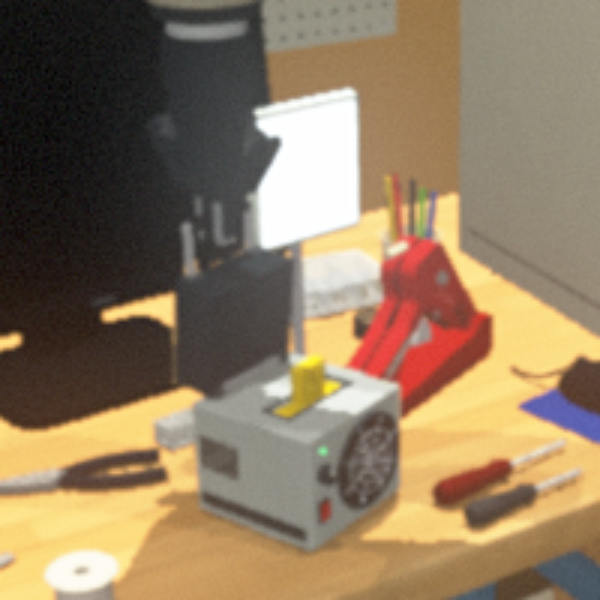

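Request:
{"method": "apply_moves", "body": {"series": [0,0,0,5,-1,0,0,0,0,0,12,0,0,0,0,0,0,18,2,0,0,0,0,0,18,2,0,0,0,0,0,18,2,0,0.6,0,0,0,18,2,0,0.6,0,0,0,16,-15,0,0.6,0,0,0,14,-45,0,0.6]}}

```text
t: 7.2
eef_pos: [689.9, -19.0, 266.7]
tool_rot: [[0.919, -0.004, 0.395], [-0.395, -0.0, 0.919], [-0.004, -1.0, -0.002]]
contact_force: [0.7, 0.1, -0.2]
opening: 0.599
```

```bash
python3 look.py w4 filter_tab pocket_mouth cover_bar light_face
python3 - <<'E'
from h import *
p=cams.capture('side');cv2.imwrite('pics/s3.png',cv2.resize(p['color'][100:300,150:350,::-1],None,fx=3,fy=3))
E
```

```text
t 7.2 p [689.9 -19.  266.7] yaw -23.26 y [-0. -0. -1.] F [ 0.7  0.1 -0.2] op 0.599 j [-0.   0.7  0.8  1.7 -0.   1.9]
filter_tab [168.7 194.7] 0.66 [604.5  20.8 132.6]
pocket_mouth [172.8 189.3] 0.92 [605.5  22.5 121. ]
cover_bar [324.  248.1] 0.95 [714.8 -29.2 239.3]
```

View pics/s3.png

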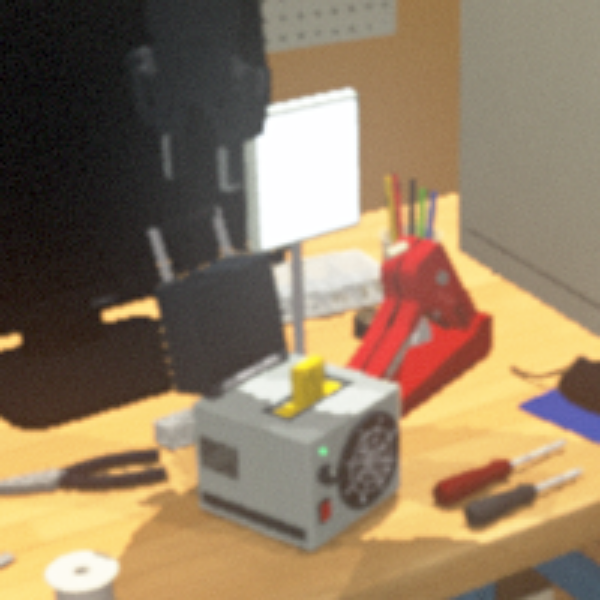

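View pics/w4.png

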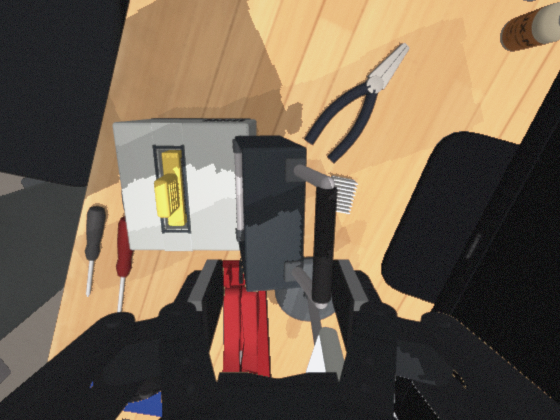

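```bash
python3 -c "
from mv import *
rows([(688,-17,310,-23.2,0,.6),(598,21,250,-23.2,0,.45)],step=30)"
```

```text
6 rows
[ 0.0, -0.0, -0.0, -1.8, -21.0, 0.3, 0.6, 0.0, -0.0, -0.0, -3.6, -42.0, 0.5, 0.6, 0.0, -0.0, -0.0, -28.0, -27.0, 0.4, 0.45, 0.0, -0.0, -0.0, -52.4, -12.0, 0.2, 0.45, 0.0, -0.0, -0.0, -76.9, 3.0, 0.1, 0.45, 0.0, -0.0, -0.0, -101.3, 18.0, -0.1, 0.45 ]
```

Request:
{"method": "apply_moves", "body": {"series": [0,0,0,-2,-25,0,0.6,0,0,0,-4,-50,0,0.6,0,0,0,-28,-50,0,0.6,0,0,0,-52,-30,0,0.45,0,0,0,-77,0,0,0.45,0,0,0,-101,18,0,0.45,0,0,0,-101,18,0,0.45]}}

```text
t: 8.08
eef_pos: [599.8, 20.4, 250.9]
tool_rot: [[0.919, -0.0, 0.395], [-0.395, -0.0, 0.919], [-0.0, -1.0, -0.0]]
contact_force: [0.5, -0.7, -0.1]
opening: 0.45
```

```bash
python3 look.py w5 filter_tab pocket_mouth filter_plate
python3 - <<'E'
from h import *
np.set_printoptions(precision=1,suppress=True)
P=np.load('w_P.npy');C=np.load('w_C.npy').astype(int)
m=(C[...,0]>130)&(C[...,2]<90)&(P[...,2]>128)&(P[...,2]<148)&(np.abs(P[...,0]-598)<50)&(np.abs(P[...,1]-21)<50)
q=P[m];print(len(q),q.mean(0),cv2.minAreaRect(q[:,:2].astype(np.float32)),np.percentile(q[:,2],[5,50,95]))
E
```

```text
t 8.08 p [599.8  20.4 250.9] yaw -23.26 y [-0. -0. -1.] F [ 0.5 -0.7 -0.1] op 0.45 j [ 0.   0.4  0.3  1.5 -0.   2. ]
filter_tab [274.8 199.5] 0.85 [600.3  25.  136.7]
pocket_mouth [278.  198.2] 0.81 [603.2  25.  136.8]
pocket_mouth [284.9 171.1] 0.74 [614.1  33.8  85.3]
filter_plate [273.5 179.2] 0.92 [603.7  36.  112.4]
145 [599.   25.6 133.9] ((598.9341430664062, 22.199142456054688), (30.252622604370117, 12.578015327453613), 66.27288055419922) [131.  134.5 136. ]
```

View pics/w5.png

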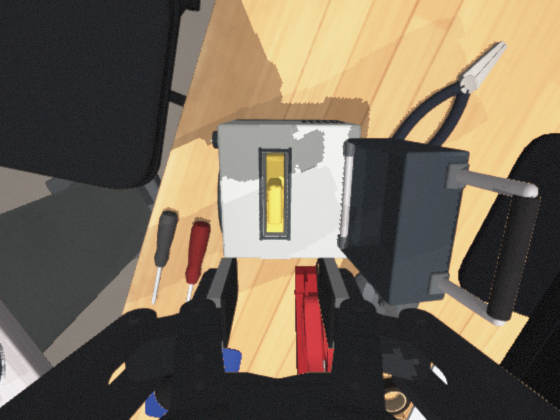

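Run:
```python
from h import *
np.set_printoptions(precision=1,suppress=True)
P=np.load('w_P.npy');C=np.load('w_C.npy').astype(int);Tm=np.load('w_T.npy')
o=np.array([598,21.3,0]);x=np.array([.919,-.394,0]);y=np.array([.394,.919,0])
Q=P-o;a=Q@x;b=Q@y
m=(P[...,2]>126)&(P[...,2]<150)&(abs(a)<25)&(abs(b)<30)
print(m.sum(),np.percentile(a[m],[2,25,50,75,98]),np.percentile(b[m],[2,50,98]))
v,u=np.nonzero(m);print(u.min(),u.max(),v.min(),v.max())
for r in range(168,240,6): print(r,[int(t) for t in P[r,258:296:3,2]])
m=(P[...,2]>98)&(P[...,2]<108)&(C[...,0]-C[...,2]>90)&(abs(a)<25)&(abs(b)<45); print(m.sum(),cv2.minAreaRect(P[m][:,:2].astype(np.float32)))
sub=np.load('w_C.npy')[130:260,210:360,::-1];cv2.imwrite('pics/w5z.png',cv2.resize(sub,None,fx=5,fy=4.5,interpolation=cv2.INTER_CUBIC))
```

```text
633 [-5.8 -2.4  0.1  3.3  6.6] [-16.3   0.6  15.9]
267 282 183 224
168 [105, 106, 81, 102, 104, 102, 103, 103, 102, 44, 105, 104, 104]
174 [104, 105, 83, 103, 102, 104, 103, 102, 103, 47, 105, 106, 104]
180 [105, 107, 84, 102, 114, 116, 115, 113, 103, 50, 105, 104, 105]
186 [105, 105, 86, 120, 134, 135, 136, 136, 121, 53, 105, 105, 104]
192 [103, 105, 87, 132, 136, 136, 136, 136, 132, 56, 105, 105, 104]
198 [104, 105, 87, 131, 136, 135, 136, 136, 133, 59, 106, 105, 104]
204 [104, 106, 88, 132, 135, 137, 136, 136, 131, 62, 393, 104, 105]
210 [104, 104, 90, 132, 136, 135, 137, 136, 132, 65, 105, 104, 105]
216 [103, 106, 90, 132, 136, 136, 136, 136, 130, 69, 105, 104, 103]
222 [105, 106, 93, 102, 135, 136, 136, 136, 103, 71, 106, 104, 104]
228 [105, 105, 93, 103, 104, 104, 103, 104, 103, 85, 105, 104, 105]
234 [103, 106, 101, 101, 102, 100, 101, 100, 101, 101, 106, 104, 105]
566 ((598.3038940429688, 20.488689422607422), (70.5575942993164, 15.073723793029785), 66.67095184326172)
```

View pics/w5z.png

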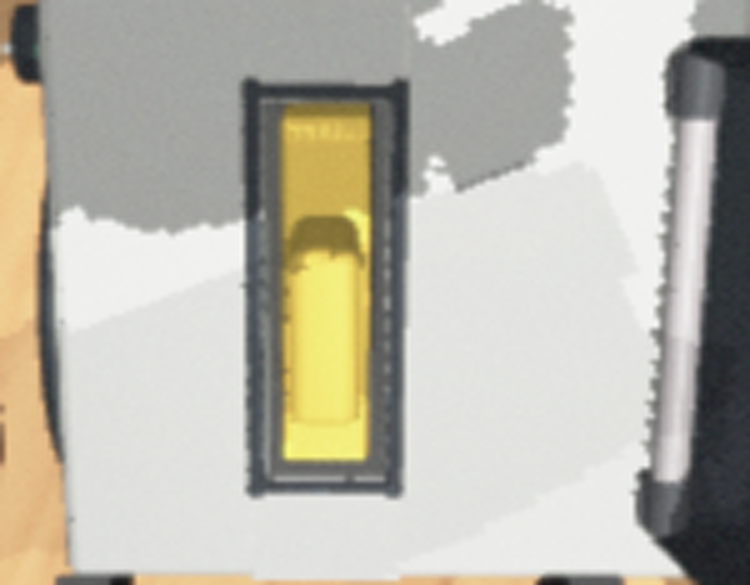

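```bash
python3 -c "
from mv import *
st()
rows([(598.2,21.2,160,-23.3,0,.4),(598.2,21.2,112,-23.3,0,.4)],step=30)"
```

```text
t 8.28 p [599.7  20.3 251.9] yaw -23.22 y [-0. -0. -1.] F [-0.4 -0.6  1. ] op 0.453 j [ 0.   0.4  0.3  1.5 -0.   2. ]
6 rows
[ 0.0, 0.0, -0.0, -0.4, 23.0, 0.1, 0.4, 0.0, 0.0, -0.1, -0.8, 45.9, 0.1, 0.4, 0.0, 0.1, -0.1, -1.2, 68.9, 0.2, 0.4, 0.1, 0.1, -0.1, -1.5, 91.9, 0.3, 0.4, 0.1, 0.1, -0.1, -1.5, 115.9, 0.3, 0.4, 0.1, 0.1, -0.1, -1.5, 139.9, 0.3, 0.4 ]
```

Request:
{"method": "apply_moves", "body": {"series": [0,0,0,-1.5,23,0,0.4,0,0,0,-1.5,46,0,0.4,0,0,0,-1.5,70,0,0.4,0,0,0,-1.5,95,0,0.4,0,0,0,-1.5,118,0,0.4,0,0,0,-1.5,139,0,0.4,0,0,0,-1.5,139,0,0.4]}}

```text
t: 8.87
eef_pos: [599.5, 20.5, 110.6]
tool_rot: [[0.919, -0.003, 0.395], [-0.395, -0.0, 0.919], [-0.003, -1.0, -0.001]]
contact_force: [0.2, -0.3, -0.7]
opening: 0.399
```

```bash
python3 look.py w6 filter_tab
```

```text
t 8.87 p [599.5  20.5 110.6] yaw -23.27 y [-0. -0. -1.] F [ 0.2 -0.3 -0.7] op 0.399 j [ 0.   0.5  0.   1.1 -0.   2. ]
filter_tab [273.2 286.3] 0.79 [601.9  27.8 136.7]
```

View pics/w6.png

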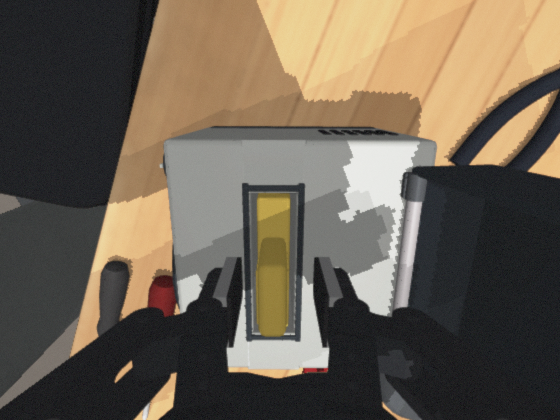

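Request:
{"method": "apply_moves", "body": {"series": [0,0,0,-1.5,-1,0.5,0.4,0,0,0,-1.5,-1,0.5,0.05,0,0,0,-1.5,-1,0.5,0.05,0,0,0,-1.5,-1,0.5,0.05,0,0,0,-1.5,-1,0.5,0.05], "newtons": 50}}

```text
t: 9.38
eef_pos: [599.2, 22.1, 116.2]
tool_rot: [[0.919, 0.002, 0.395], [-0.395, 0.0, 0.919], [0.002, -1.0, 0.001]]
contact_force: [-1.3, 1.3, 9.7]
opening: 0.128
```

```bash
python3 look.py w7 filter_tab
```

```text
t 9.38 p [599.2  22.1 116.2] yaw -23.24 y [ 0.  0. -1.] F [-1.3  1.3  9.7] op 0.128 j [0.  0.5 0.  1.1 0.  2. ]
filter_tab [278.8 283.5] 0.65 [602.7  26.5 136.4]
```

View pics/w7.png

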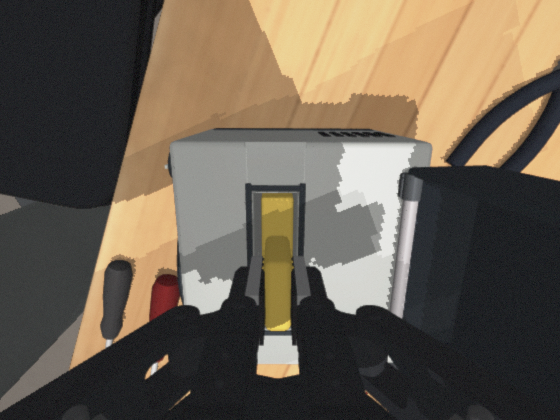

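Request:
{"method": "apply_moves", "body": {"series": [0,0,0,0,-12,0,0.05,0,0,0,0,-24,0,0.05,0,0,0,0,-36,0,0.05,0,0,0,0,-48,0,0.05]}}

```text
t: 9.82
eef_pos: [598.6, 21.9, 163.8]
tool_rot: [[0.919, 0.001, 0.395], [-0.395, 0.0, 0.919], [0.001, -1.0, 0.0]]
contact_force: [-0.1, 0.8, -1.5]
opening: 0.13
```

```bash
python3 look.py w8 filter_tab
```

```text
t 9.82 p [598.6  21.9 163.8] yaw -23.24 y [ 0.  0. -1.] F [-0.1  0.8 -1.5] op 0.13 j [ 0.   0.4  0.1  1.2 -0.   2. ]
filter_tab [278.1 282.5] 0.72 [602.1  27.  184.2]
```

View pics/w8.png

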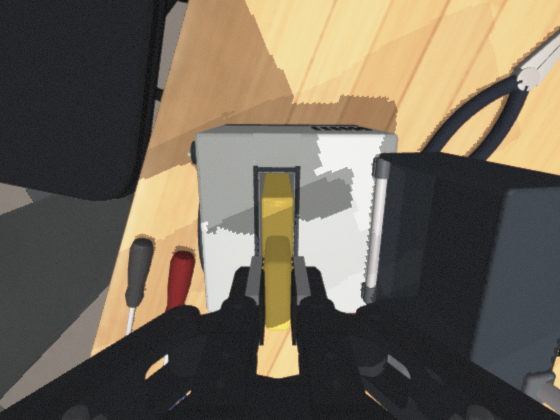

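Request:
{"method": "apply_moves", "body": {"series": [0,0,0,0,-18,0,0.05,0,0,0,0,-36,0,0.05,0,0,0,0,-54,0,0.05,0,0,0,0,-72,0,0.05,0,0,0,0,-90,0,0.05,0,0,0,0,-110,0,0.05,0,0,0,0,-128,0,0.05,0,0,0,0,-128,0,0.05]}}

```text
t: 10.58
eef_pos: [599.4, 21.9, 293.5]
tool_rot: [[0.919, 0.004, 0.395], [-0.395, 0.0, 0.919], [0.004, -1.0, 0.002]]
contact_force: [-1.2, 0.6, -1.1]
opening: 0.131
```

```bash
python3 look.py w9 filter_tab light_face
python3 - <<'E'
from h import *
np.set_printoptions(precision=2,suppress=True)
p=cams.capture('side');Tm=T(p);P=cloud(p,Tm);C=p['color'].astype(int);save(p,'s4')
t=cams.capture('top');save(t,'t4')
def pl(q):
    for k in range(4):
        c=q.mean(0);n=np.linalg.svd(q-c,full_matrices=False)[2][2];n=-n if n[0]>0 else n
        q=q[abs((q-c)@n)<4]
    return c,n,q
# panel face using interior pixels
for nm,pp in (('side',p),('top',t),('w',None)):
    if pp is not None: Q=cloud(pp,T(pp));c=pp['color'].astype(int)
    else: Q=np.load('w_P.npy');c=np.load('w_C.npy').astype(int)
    m=(Q[...,2]>178)&(Q[...,2]<292)&(abs(Q[...,0]-650)<90)&(abs(Q[...,1]+175)<90)&(c.min(-1)>190)
    if m.sum()<100: print(nm,m.sum());continue
    cc,n,q=pl(Q[m]); yv=np.array([-n[1],n[0],0]); 
    print(nm,len(q),cc,n,np.degrees(np.arctan2(-n[1],-n[0])),np.percentile((q-cc)@yv,[1,99]),np.percentile(q[:,2],[1,99]))
    pr=[cams.place_of('light_face',pp)] if pp else []
    print([(r['at'],r['conf'],dep(pp,r['at'],T(pp))) for r in pr[0]] if pp else '')
E
```

```text
t 10.58 p [599.4  21.9 293.5] yaw -23.24 y [ 0.  0. -1.] F [-1.2  0.6 -1.1] op 0.131 j [ 0.   0.4  0.4  1.6 -0.   2. ]
filter_tab [278.3 283.2] 0.96 [602.8  26.8 314.1]
filter_tab [339.  185.8] 0.53 [658.1  -3.  111.6]
side 495 [ 644.54 -175.3   233.72] [-0.8   0.61 -0.  ] -37.27724299695971 [-60.36  57.75] [180.2  286.52]
[([253.8, 155.9], 0.69, array([584.63,  33.35, 306.75])), ([322.8, 265.2], 0.16, array([422.55,  -7.67,  13.42]))]
top 680 [ 644.97 -176.65  236.73] [-0.8   0.61 -0.  ] -37.31417451899625 [-51.94  51.48] [184.39 284.59]
[([313.2, 169.6], 0.56, array([ 649.15, -172.18,  212.09]))]
w 178 [ 667.53 -147.89  186.49] [-0.8   0.6  -0.01] -37.22491649372991 [-20.3   38.01] [178.08 202.02]
```

View pics/s4.png

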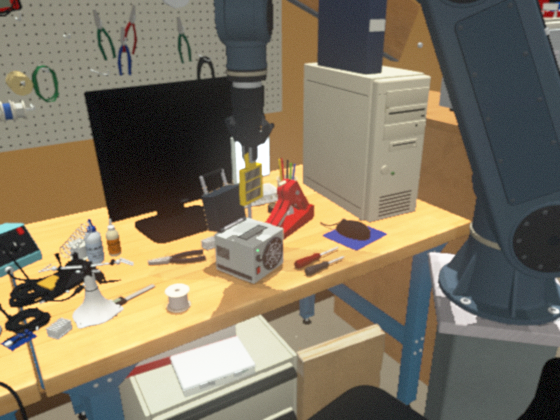

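View pics/w9.png

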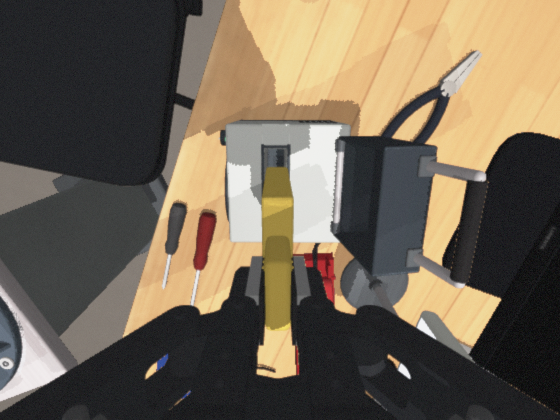

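Run:
```python
from h import *
np.set_printoptions(precision=1,suppress=True)
a=np.radians(-37.28);x=np.array([np.cos(a),np.sin(a),0]);y=np.array([-x[1],x[0],0]);o=np.array([645,-175,0])
for nm in('top','side'):
    P=np.load(nm+'_P.npy');C=np.load(nm+'_C.npy').astype(int);Q=P-o;d=Q@x;l=Q@y;z=P[...,2]
    m=(abs(d)<8)&(abs(l)<90)&(z>150)&(z<320)
    print(nm,m.sum(),'d',np.percentile(d[m],[5,50,95]))
    for t in range(160,315,10):
        k=m&(abs(z-t)<5)
        if k.sum()>5: print(t,k.sum(),l[k].min(),l[k].max(),(l[k].min()+l[k].max())/2)
    # lit region by color
    k=m&(C.min(-1)>235);print('bright',k.sum(),np.percentile(l[k],[1,99]) if k.sum() else '',np.percentile(z[k],[1,99]) if k.sum() else '',d[k].mean() if k.sum() else '')
```

```text
top 1208 d [0.2 1.2 6.1]
170 11 -58.942817419608794 53.73818552320193 -2.602315948203433
180 65 -62.61208537456164 60.61164428919238 -1.0002205426846302
190 70 -61.610799038400906 61.14087806432301 -0.234960487038947
200 74 -62.90263492836394 58.24952737043559 -2.3265537789641755
210 69 -61.847509405242896 59.80483575277045 -1.0213368262362224
220 75 -62.4548306188389 60.550248851590595 -0.9522908836241513
230 74 -61.55564975297047 61.02579519151656 -0.2649272807269547
240 79 -62.75951216877949 58.84549709286807 -1.9570075379557075
250 86 -61.206405636660534 59.19146160637314 -1.0074720151436978
260 82 -62.40334809499531 60.611756828399976 -0.8957956332976664
270 87 -63.044976972710096 61.17655185349733 -0.934212559606383
280 92 -62.66581698925998 58.94147462753244 -1.8621711808637684
290 106 -61.75448413522809 59.97244423005655 -0.8910199525857685
300 238 -62.26480448153049 61.308685547539774 -0.47805946699535795
bright 0   
side 1724 d [-3.5 -0.1  4.5]
170 53 -64.26791817015904 62.39303952126814 -0.937439324445446
180 121 -56.91655180342038 62.51298906186467 2.798218629222145
190 122 -57.39710557886934 64.39937858991496 3.5011365055228083
200 124 -60.509583451848414 65.30315941065409 2.3967879794028377
210 120 -58.503708047650825 62.48613065595843 1.9912113041538042
220 130 -61.8761677447388 64.26577764302263 1.1948049491419148
230 126 -58.62134887433853 63.08819593413433 2.2334235298979017
240 130 -59.67555233944144 63.55235697348441 1.9384023170214846
250 129 -60.039033436076146 64.1804049198733 2.0706857418985756
260 130 -61.055956154309506 63.6108370099627 1.2774404278265976
270 133 -60.618787220225805 64.29356854768469 1.8373906637294404
280 138 -63.2461103772168 64.3852180579324 0.569553840357802
290 134 -62.44751718606786 64.41691209774861 0.9846974558403723
300 134 -62.73696695419806 64.44806725324031 0.8555501495211253
bright 1424 [-55.4  56.7] [177.  302.2] -0.19237524162024083
```

```bash
python3 -c "
from mv import *
st()
rows([(594,-60,293,-29,0,.05),(588,-130,290,-37.3,0,.05)],step=22)"
```

```text
t 10.93 p [598.   21.9 289.5] yaw -23.25 y [-0. -0. -1.] F [ 1.2  0.2 -2. ] op 0.125 j [0.  0.4 0.4 1.6 0.  2. ]
8 rows
[ 0.0, 1.4, -0.0, 7.2, -0.9, -19.2, 0.05, 0.0, 2.9, -0.0, 14.3, -1.7, -38.4, 0.05, 0.0, 4.3, -0.1, 21.5, -2.6, -57.6, 0.05, 0.0, 5.8, -0.1, 28.6, -3.5, -76.8, 0.05, 0.0, 7.8, -0.1, 34.1, -2.7, -93.5, 0.05, 0.0, 9.9, -0.1, 39.7, -2.0, -110.2, 0.05, 0.0, 12.0, -0.1, 45.2, -1.2, -126.9, 0.05, 0.0, 14.1, -0.1, 50.7, -0.5, -143.5, 0.05 ]
```

Request:
{"method": "apply_moves", "body": {"series": [0,1.4,0,7,-1,-19,0.05,0,3,0,14,-2,-38,0.05,0,4,0,21,-3,-57,0.05,0,6,0,29,-3,-77,0.05,0,8,0,34,-3,-94,0.05,0,10,0,40,-2,-110,0.05,0,12,0,45,-1,-127,0.05,0,14,0,50.7,-0.5,-143.5,0.05]}}

```text
t: 11.6
eef_pos: [587.9, -130.8, 290.4]
tool_rot: [[0.795, -0.001, 0.607], [-0.607, 0.0, 0.795], [-0.001, -1.0, -0.0]]
contact_force: [0.3, 0.5, -0.9]
opening: 0.126
```

Request:
{"method": "apply_moves", "body": {"series": [0,0,0,0,0,0,0.05,0,0,0,0,0,0,0.05,0,0,0,0,0,0,0.05,0,0,0,0,0,0,0.05]}}

```text
t: 11.93
eef_pos: [588.4, -129.3, 290.9]
tool_rot: [[0.797, -0.0, 0.604], [-0.604, 0.0, 0.797], [-0.0, -1.0, 0.0]]
contact_force: [0.8, -0.2, -1.6]
opening: 0.125
```

```bash
cat > chk.py <<'E'
from mv import *
s=st();np.set_printoptions(precision=2,suppress=True)
p=cams.capture('wrist');save(p,'wF')
W=(cloud(p,T(p,s)),p['color'].astype(int),p)
sd=cams.capture('side');save(sd,'sF');tp=cams.capture('top');save(tp,'tF')
S=(cloud(sd,T(sd)),sd['color'].astype(int),sd);Tt=(cloud(tp,T(tp)),tp['color'].astype(int),tp)
cv2.imwrite('pics/sFz.png',cv2.resize(sd['color'][90:300,170:370,::-1],None,fx=2.8,fy=2.8,interpolation=cv2.INTER_CUBIC))
cv2.imwrite('pics/tFz.png',cv2.resize(tp['color'][110:280,180:380,::-1],None,fx=3.3,fy=3.3,interpolation=cv2.INTER_CUBIC))
a=np.radians(-37.28);x=np.array([np.cos(a),np.sin(a),0]);y=np.array([-x[1],x[0],0]);f=np.array([645.6,-175.1,235])
for nm,(P,C,pp) in (('w',W),('side',S),('top',Tt)):
    Q=P-f;d=Q@x;l=Q@y;z=P[...,2]
    m=(d<-40)&(d>-110)&(abs(l)<60)&(z>150)&(z<318)&(C[...,0]-C[...,2]>60)
    q=P[m]
    if len(q)>20: print(nm,len(q),'d',np.percentile(d[m],[2,25,50,75,98]),'l',np.percentile(l[m],[1,50,99]),'z',np.percentile(z[m],[1,99]), cv2.minAreaRect(np.stack([d[m],l[m]],1).astype(np.float32)))
    for n in('filter_mid','filter_tab','filter_plate'):
        print(n,[(np.array(r['at']),round(r['conf'],2),dep(pp,r['at'],T(pp,s))-f) for r in cams.place_of(n,pp)[:1] if dep(pp,r['at'],T(pp,s)) is not None])
E
python3 chk.py
```

```text
t 11.93 p [ 588.4 -129.3  290.9] yaw -37.18 y [-0.  0. -1.] F [ 0.8 -0.2 -1.6] op 0.125 j [-0.2  0.4  0.4  1.6  0.   2. ]
w 3621 d [-79.9  -75.48 -72.41 -69.08 -65.02] l [-14.99  16.32  36.02] z [198.69 312.26] ((-66.66696166992188, 9.731904983520508), (27.33344841003418, 53.32088088989258), 0.8167844414710999)
filter_mid []
filter_tab [(array([279.1, 282.5]), 0.61, array([-51.97,  49.85,  76.33]))]
filter_plate [(array([273.4, 215.1]), 0.77, array([-42.84,  66.38,  43.41]))]
side 469 d [-85.17 -82.15 -80.22 -77.47 -66.12] l [-48.62  12.07  38.41] z [158.18 308.4 ] ((-73.55010223388672, -10.774261474609375), (29.057024002075195, 101.3403549194336), 8.429850578308105)
filter_mid [(array([268.4, 159.5]), 0.94, array([-58.59,  55.42,  15.24]))]
filter_tab [(array([269. , 140.4]), 0.83, array([-62.17,  59.95,  68.22]))]
filter_plate [(array([269. , 178.7]), 0.76, array([-59.37,  55.72, -38.19]))]
filter_mid []
filter_tab []
filter_plate []
```

View pics/sFz.png

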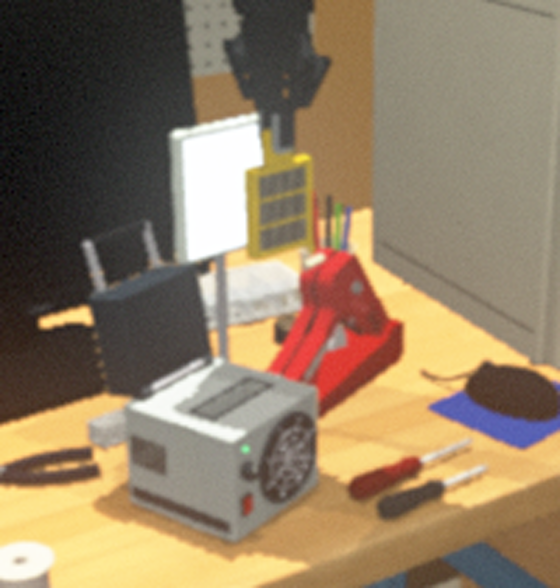

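View pics/wF.png

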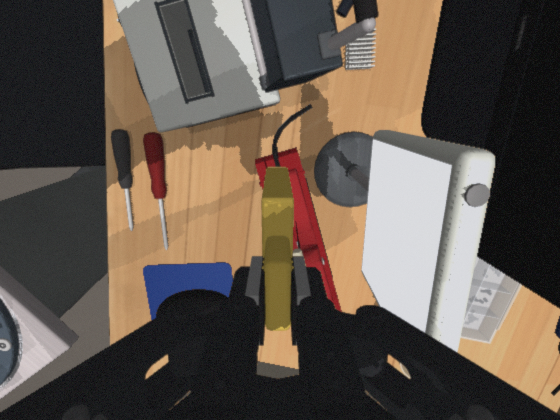

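View pics/tFz.png

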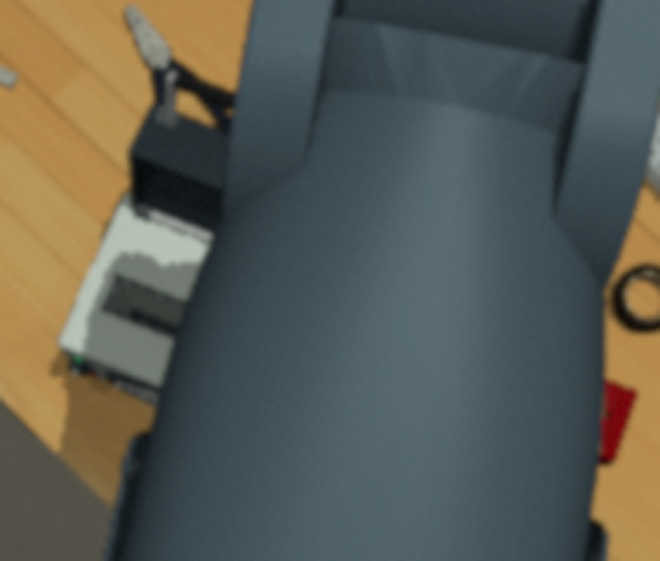

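```bash
cat > chk2.py <<'E'
from mv import *
s=st();np.set_printoptions(precision=1,suppress=True)
sd=cams.capture('side');P=cloud(sd,T(sd));C=sd['color'].astype(int)
a=np.radians(-37.28);x=np.array([np.cos(a),np.sin(a),0]);y=np.array([-x[1],x[0],0]);f=np.array([645.6,-175.1,235])
Q=P-f;d=Q@x;l=Q@y;z=P[...,2]
v,u=np.mgrid[0:420,0:560]
m=(d<-72)&(d>-90)&(abs(l)<60)&(z>180)&(z<330)&(u>240)&(u<300)
for t in range(185,325,8):
    k=m&(abs(z-t)<4)
    if k.sum()>2: print(t,k.sum(),l[k].min(),l[k].max(),d[k].mean())
q=P[m&(z<275)&(z>195)];c=q.mean(0);n=np.linalg.svd(q-c,full_matrices=False)[2][2];n*=-np.sign(n[0]);print('normal',n,np.degrees(np.arctan2(-n[1],-n[0])))
# project ideal plate corners (front face) to side image, compare
K=np.array(sd['intrinsics']);Ti=np.linalg.inv(T(sd))
def proj(p):
    c=Ti[:3,:3]@p+Ti[:3,3];w=K@[c[0],-c[1],-c[2]];return w[:2]/w[2]
R=s['tool_rot'];px=R[:,0];pz=R[:,2];ctr=np.array(s['eef_pos'])-1.0*pz
img=cv2.resize(sd['color'][90:240,210:330,::-1],None,fx=4,fy=4,interpolation=cv2.INTER_CUBIC)
for zz in(-99,-11):
  for e in(-36,36):
    w=proj(ctr-8*px+e*pz+[0,0,zz]);print(zz,e,w);cv2.circle(img,tuple(int(t) for t in (w-[210,90])*4),3,(0,0,255),-1)
# panel corners
for zz in(-60,60):
  for e in(-56,56):
    w=proj(f+e*y+[0,0,zz]);cv2.circle(img,tuple(int(t) for t in (w-[210,90])*4),3,(0,255,0),-1)
cv2.imwrite('pics/chk2.png',img)
E
python3 chk2.py
```

```text
t 12.53 p [ 588.3 -129.9  291. ] yaw -37.24 y [-0.  0. -1.] F [-0.4 -0.5 -1.8] op 0.129 j [-0.2  0.4  0.4  1.6  0.   2. ]
193 43 -35.23988211342986 36.797611130627 -81.24213653747938
201 72 -34.093287282736455 36.40149423989023 -79.04725711515478
209 61 -34.98319013620514 36.18692403226986 -78.71525615004576
217 58 -34.04558835184555 38.7186612666383 -78.53498211478559
225 73 -34.506243052715305 36.38871889396686 -78.83888381086
233 64 -33.47290667621324 37.93104635388876 -78.82043942568001
241 63 -34.69777795546239 36.65862808260404 -79.00282803095146
249 68 -36.236911751291935 37.19821001960106 -79.04424433284755
257 68 -35.35204471992291 37.113484645316674 -78.22311392728038
265 65 -37.49124891616949 37.15490317038731 -78.68515048942973
273 60 -33.81019520107695 37.539100533432986 -80.27139524464071
281 59 -35.31497997454766 35.48684612875397 -79.05627880681897
289 28 -18.66702898674046 19.259646344122192 -79.26570627304122
297 23 -8.722653228174837 16.374423082451784 -82.30486676322127
305 29 -4.684908679172295 18.75594174574332 -82.23206586950784
313 15 5.50353008217687 15.26015426277431 -81.81056896869082
321 13 -3.8511451599108906 14.893862055835925 -84.29873228224344
normal [-0.8  0.6  0. ] -37.50782280531235
-99 -36 [281.5 176.7]
-99 36 [260.9 182.8]
-11 -36 [281.2 145.4]
-11 36 [260.1 150.7]
```

View pics/chk2.png

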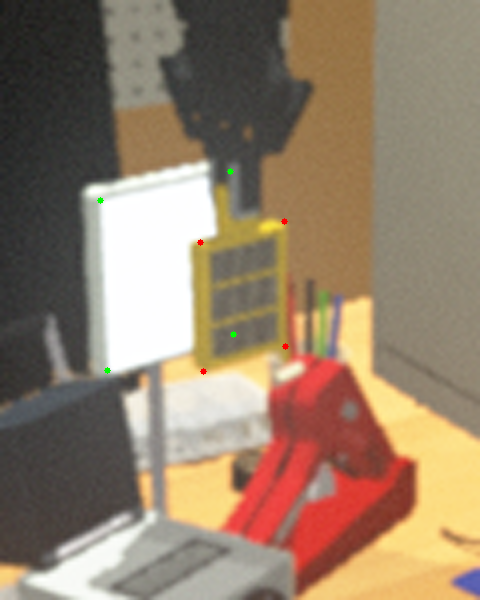

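```bash
python3 -c "
from mv import *
s=st();print(np.abs(s['joint_vel']).max());print(workorder.finish_job())"
```

```text
t 12.58 p [ 588.3 -130.   291. ] yaw -37.24 y [ 0. -0. -1.] F [-1.   0.7 -1.9] op 0.127 j [-0.2  0.4  0.4  1.6 -0.   2. ]
0.0020027407283704796
the job is handed in; nothing more can be done
None
```

The job is handed in after 12.6 s. The cover is open at its stop, and the gripper is still holding the filter plate in front of the light panel.

I pinched the pull bar and swung the cover to about 1.6 rad; once released, it fell back to its stop. I then took the plate by its tab, drew it straight up out of the pocket, and carried it to the panel.

Last checks before handing in:

| Check | Result |
|---|---|
| Distance, plate centre to lit face | 71–73 mm |
| Sideways offset from the panel's centre | about 1 mm |
| Height | within about 2–3 mm of the panel's centre |
| Squareness | within about 0.3° of the panel (−37.2° to −37.5° against −37.3°), upright |
| Stillness | joint speeds near zero, about 2 N at the wrist |

- **Cover and bystanders:** In the last side and wrist pictures the cover is still open. The bystander items visible in them look unmoved; I compared them by eye only and did not re-measure them.
- **Failed or differing checks:**
  - The network's position for the plate centre from the side camera disagreed, by about 8 mm sideways and 15 mm in height. The depth and edge fits, and the plate outline projected into the picture, agreed with the table, so I went with those.
  - The last top picture could not check the plate, because the arm hid it.

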